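Put the bud vases on their own setters

TASK

The three clay bud vases have been stood on the wrong kiln setters: move each so that it stands upright and centred on the setter of its own shape (round on round, square on square, triangular on triangular; which way it is turned does not matter). Use the empty wooden bat as the waiting place, never put a vase down on the dusty bench, and set them down gently without tipping them over. Leave the jar, the bowl and the brush where they are.

Things in the scene. Friction and masses are not known exactly. Their poses are not given: they have to be found in the camera images.
- round_vase: Loose, 0.14 to 0.37 kg, plain brown fired clay like the other two. Origin: centre of the foot (underside), z up along its axis. To be gripped by the upright round neck, 28 mm in diameter, which runs from 85 mm to 125 mm above the foot. Round belly, 68 mm in diameter at most, foot 54 mm; 125 mm tall, the tallest.
- square_vase: Loose, 0.14 to 0.37 kg, plain brown fired clay like the other two. Origin: centre of the foot (underside), z up along its axis. To be gripped by the upright round neck, 28 mm in diameter, which runs from 70 mm to 110 mm above the foot. Square body 58 x 58 mm, upright sides along its x and y axes to 55 mm, then a sloping shoulder; 110 mm tall.
- triangle_vase: Loose, 0.14 to 0.37 kg, plain brown fired clay like the other two. Origin: centre of the foot (underside), z up along its axis. To be gripped by the upright round neck, 28 mm in diameter, which runs from 56 mm to 95 mm above the foot. Body an equilateral triangle of 76 mm sides (44 mm from axis to corner), one corner along +x; upright to 40 mm, then a sloping shoulder; 95 mm tall, the lowest.
- round_setter: Round slab, 110 mm in diameter. It is fixed to the bench and 12 mm thick (top at z = 0.012); all three setters are of the same cream fireclay. Origin: centre of the underside, z up.
- square_setter: Square slab, 100 x 100 mm, sides along its x and y axes. It is fixed to the bench and 12 mm thick (top at z = 0.012); all three setters are of the same cream fireclay. Origin: centre of the underside, z up.
- triangle_setter: Equilateral triangular slab, 128 mm sides (74 mm from centre to corner), one corner along +x. It is fixed to the bench and 12 mm thick (top at z = 0.012); all three setters are of the same cream fireclay. Origin: centre of the underside, z up.
- bat: Round bat of pale wood, 130 mm in diameter and 20 mm thick (top at z = 0.020), empty at the start, fixed to the bench: the waiting place. Origin: centre of the underside, z up.
- glaze_jar: Grey jar with a white lid, 64 mm in diameter, 85 mm tall, standing loose on the bench; not to be disturbed. Origin: centre of its underside.
- bowl: White bowl, 100 mm in diameter, 45 mm high, loose on the bench; not to be disturbed. Origin: centre of its underside.
- brush: Flat brush 180 mm long, about 20 mm thick, with a pale wooden handle and a grey head, lying loose on the bench along its x axis; not to be disturbed. Origin: under its middle.
Not all that is in view belongs to the job. Leave any turquoise or yellow look-alike of the round_vase alone.

How it is judged:
By the outcome, as a careful person would: the job done as asked, in the order asked, and still so for the second after the job is handed in, with the robot touching nothing.
It also fails if it takes over 120 s, if anything falls off the work surface, if the arm or the gripper's body presses on something with over 40 N, if the wrist force passes 120 N, or if a joint passes its speed limit or range.

ROBOT

A 6-joint arm with a two-finger parallel gripper is mounted at the origin on the work surface. World frame = base frame: x ahead of the robot, y to its left, z up, the work surface at z = 0. Lengths are in m, angles in rad, forces in N, time in s.
With the tool pointing down it reaches from about 0.4 to 0.825 m from the base axis. Payload 7 kg.
Tool frame: the origin (TCP) lies midway between the tips of the shut fingers; the grasp point (between the pads) lies 19 mm behind it (grip_point_offset is the distance from the TCP to the grasp point, in m); z points along the fingers, y is the line along which they close (so a half turn about z gives the same grasp; the last joint's range is limited). The gripper opens to 88 mm and grips with 3 to 60 N. Pads are 19 mm wide; open, the fingers measure 130 mm over their backs; the gripper's body (78 mm by 193 mm) begins 47 mm behind the grasp point.
Start: joints at [1.431, 0.359, 0.012, 0, -1.224, -0.288], TCP at [0.28, 0.614, 0.227] pointing down, gripper open.
Joint ranges: [-3.07, 3.07], [-1.43, 2.12], [-1.02, 1.25], [-3.03, 1.67], [-3.05, -0], [-3.03, 3.03]. Speed limits (rad/s): [2.39, 2.39, 3.01, 3.14, 3.14, 3.14].

INTERFACE

Orientations are given as [roll, pitch, yaw] about the fixed x, y, z axes, in that order (R = Rz(yaw) Ry(pitch) Rx(roll)).
In Python, from station import get_state, grab_frame, camera_params, job_done, grip_point_offset gives the robot as it stands.
- The arm moves only by the shell command python3 -m creep 'ROWS' [FORCE]. ROWS is JSON, a list that holds one entry, the list of rows, each a list of 7 numbers: the finger opening in cm, from 0 to 8.76, then the shift along the tool's x, y, z in cm, then the turn, a rotation vector about the tool's x, y, z in rad. In form: [[[fingers, tx, ty, tz, wx, wy, wz], ...]]. A call has 1 to 20 rows; each row is the pose to reach, as a shift and turn from the pose commanded when the call began, along the tool's axes at that moment; what a row does not reach only later rows make up. A row lasts 1/8 s, in which the tool goes at most 62.5 mm and 10.7 degrees, less where a joint would pass 70% of its speed; a pose out of reach is approached as far as the arm can. A call with a gripper value outside its range is refused whole. The fingers move at their own pace and stop on an object; FORCE is the grip in N (left out, the last holds). Time passes only in rows, so rows that repeat a pose let the fingers close. It gives the time, the measured TCP pose, the force, the opening and the grip force at its end, in the units of the state.
- get_state(): the state, without advancing time (a new reading comes with each control period).
- grab_frame(name): name is "scene" or "top" or "wrist"; returns the picture (480x640x3 uint8, blue, green, red); there is no depth.
- camera_params(name): a dict with "vertical_fov" (degrees; the focal length in pixels is half the picture's height over the tangent of half this angle, whatever the lens; pixels are square), "cx", "cy" (the principal point, pixels), "view" (4x4, takes a point from world to camera coordinates). Camera axes: x right, y down, z forward; pixel columns grow to the right and rows downward; lengths in m; the calibration is good to about 2 mm. A picture is of the moment at which its call begins: read the wrist's pose just before it. camera_params takes no time and is no camera call; for the wrist camera it gives the pose at the moment of the call.
- job_done(): hands the job in; it is judged then, once.
The state is a dict: "t": time; "q": joint angles; "qd": joint speeds; "joint_efforts": joint torques, N m; "eef_pos": TCP position; "ee_rot": TCP orientation; "force": force on the tool from outside, world axes, zero at the start; "moment": the same for the moment, N m; "width": finger opening in m; "gripper_force": force on a finger pad.
Only numpy, scipy, OpenCV 4.12 (cv2) and the standard library are available. Lean on these libraries where they do the work, as an engineer would, in place of code of your own. Each camera call takes 0.05 s, during which the arm holds its last target. There are 200 camera calls.

## Working session

There is one attempt and no reset: what is moved stays moved. The work goes in short steps, Python scripts to look and compute and a shell command to move; the robot and the scene stay as the last step left them, time stands still between calls to the robot, and variables do not carry over. Pictures are saved under pics/ and viewed, at most 14 in all, crops included, and the job is handed in when it is done.

```bash
ls; mkdir -p pics; python3 - <<'E'
from station import *
import cv2, numpy as np
np.set_printoptions(precision=4,suppress=True)
s=get_state();print(s)
print(grip_point_offset)
for n in ("scene","top","wrist"):
    p=camera_params(n);print(n,p)
    cv2.imwrite(f"pics/{n}0.png",grab_frame(n))
E
```

```text
pics
{'t': 0.0, 'q': array([ 1.4311,  0.3594,  0.011 , -0.0004, -1.2241, -0.2881]), 'qd': array([ 0.0013,  0.0005, -0.0002, -0.    , -0.0009,  0.0005]), 'joint_efforts': array([  0.0026, -58.273 ,  29.305 ,   6.9974,   0.0069,  -0.0002]), 'eef_pos': array([0.2798, 0.6137, 0.2256]), 'ee_rot': array([ 3.1399, -0.0001, -0.4279]), 'force': array([-0.7852,  0.5455, -0.5387]), 'moment': array([ 0.0158, -0.0321, -0.0055]), 'gripper_force': 0.0, 'width': 0.08749318415703661}
0.0188
scene {'vertical_fov': 45.0831535370325, 'cx': 318.80035601923163, 'cy': 232.2977589915289, 'view': array([[-0.7773,  0.6291,  0.0036,  0.4488],
       [ 0.4933,  0.6131, -0.617 , -0.2557],
       [-0.3904, -0.4778, -0.787 ,  1.5816],
       [ 0.    ,  0.    ,  0.    ,  1.    ]])}
top {'vertical_fov': 44.64507521431695, 'cx': 320.02751088577554, 'cy': 244.9772282038912, 'view': array([[ 0.0097, -1.    , -0.0004, -0.012 ],
       [-0.9986, -0.0096, -0.0519,  0.5652],
       [ 0.0519,  0.0009, -0.9987,  1.5019],
       [ 0.    ,  0.    ,  0.    ,  1.    ]])}
wrist {'vertical_fov': 62.46175009235756, 'cx': 315.9820762218423, 'cy': 227.41995736913174, 'view': array([[-0.4153, -0.9097,  0.0017,  0.6739],
       [-0.8822,  0.4032,  0.2433, -0.031 ],
       [-0.222 ,  0.0995, -0.97  ,  0.389 ],
       [ 0.    ,  0.    ,  0.    ,  1.    ]])}
```

View pics/top0.png

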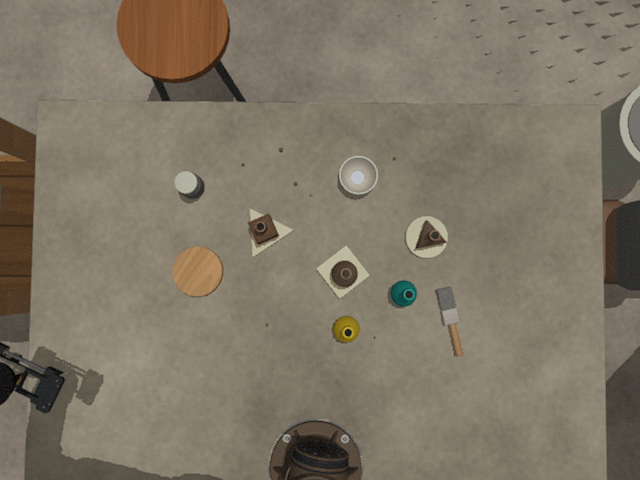

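View pics/scene0.png

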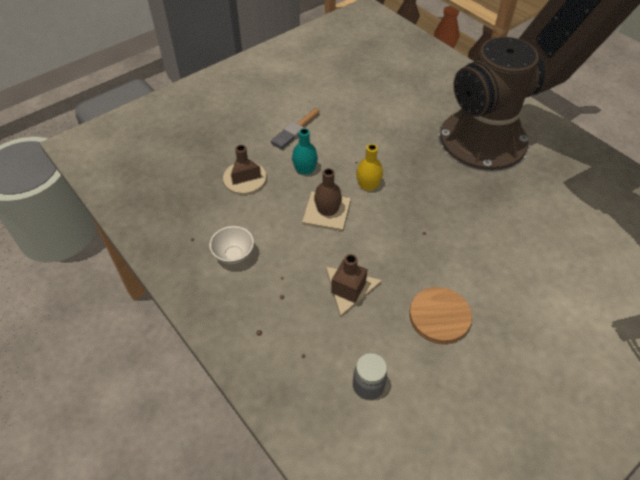

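The top view shows the round vase on the square setter (343,272), the square vase on the triangular setter (265,232), and the triangular vase on the round setter (428,237). The bat is at (197,272). The teal (404,293) and yellow (347,329) look-alikes stand nearby. The plan is square → bat, triangle → triangle setter, round → round setter, square → square setter.

```bash
cat > h.py <<'E'
from station import *
import cv2, numpy as np
from scipy.spatial.transform import Rotation as R
np.set_printoptions(precision=4,suppress=True)
def ray(p,uv,h=480):
    f=h/2/np.tan(np.radians(p["vertical_fov"])/2); V=np.array(p["view"])
    uv=np.atleast_2d(np.asarray(uv,float))
    d=np.c_[(uv-[p["cx"],p["cy"]])/f,np.ones(len(uv))]@V[:3,:3]
    return -V[:3,:3].T@V[:3,3],d
def plane(p,uv,z):
    o,d=ray(p,uv); return (o+d*((z-o[2])/d[:,2])[:,None])[:,:2]
def proj(p,X):
    f=240/np.tan(np.radians(p["vertical_fov"])/2); V=np.array(p["view"])
    c=np.atleast_2d(X)@V[:3,:3].T+V[:3,3]; return c[:,:2]/c[:,2:]*f+[p["cx"],p["cy"]]
def fit(kind,P):
    P=(P*1000).astype(np.float32); H=cv2.convexHull(P)
    if kind=="circle": c,r=cv2.minEnclosingCircle(H); return np.array(c)/1000,2*r
    if kind=="square": c,s,a=cv2.minAreaRect(H); return np.array(c)/1000,(s,a)
    a,t=cv2.minEnclosingTriangle(H); t=t[:,0]; return t.mean(0)/1000,np.linalg.norm(t-np.roll(t,1,0),axis=1)
def delta(target,yaw=None):
    "shift (cm) in tool axes from the current measured TCP, and turn for a given tool yaw"
    s=get_state(); r=R.from_euler("xyz",s["ee_rot"]); 
    return 100*r.inv().apply(np.array(target)-s["eef_pos"])
E
python3 - <<'E'
from h import *
def cream(im,roi):
    hsv=cv2.cvtColor(im,cv2.COLOR_BGR2HSV); m=cv2.inRange(hsv,(12,15,165),(40,110,255))
    z=np.zeros_like(m);x0,y0,x1,y1=roi;z[y0:y1,x0:x1]=m[y0:y1,x0:x1]
    cs,_=cv2.findContours(z,cv2.RETR_EXTERNAL,cv2.CHAIN_APPROX_NONE)
    return np.vstack([c[:,0] for c in cs if cv2.contourArea(c)>15])
def wood(im,roi):
    hsv=cv2.cvtColor(im,cv2.COLOR_BGR2HSV); m=cv2.inRange(hsv,(5,90,110),(25,255,255))
    z=np.zeros_like(m);x0,y0,x1,y1=roi;z[y0:y1,x0:x1]=m[y0:y1,x0:x1]
    cs,_=cv2.findContours(z,cv2.RETR_EXTERNAL,cv2.CHAIN_APPROX_NONE)
    return max(cs,key=cv2.contourArea)[:,0]
rois={"top":dict(round=(395,205,460,270),square=(305,235,380,310),tri=(235,195,305,265),bat=(160,235,235,310)),
"scene":dict(round=(210,150,275,200),square=(295,180,360,235),tri=(315,255,390,320),bat=(400,280,480,350))}
k=dict(round="circle",square="square",tri="triangle",bat="circle")
for n in ("top","scene"):
    im=cv2.imread(f"pics/{n}0.png");p=camera_params(n)
    for o,roi in rois[n].items():
        c=(wood if o=="bat" else cream)(im,roi)
        print(n,o,*fit(k[o],plane(p,c,.02 if o=="bat" else .012)))
p=camera_params("top")
for nm,uv,z in (("sqv",(261,227),.122),("triv",(435,236),.107),("rndv",(345,274),.137)): print(nm,plane(p,uv,z))
p=camera_params("scene")
for nm,uv,z in (("sqv",(350,260),.122),("triv",(241,149),.107),("rndv",(328,174),.137)): print(nm,plane(p,uv,z))
im=[cv2.resize(cv2.imread("pics/top0.png")[a-25:a+25,b-33:b+33],None,fx=6,fy=6,interpolation=cv2.INTER_CUBIC) for b,a in((261,228),(343,272),(430,237))]
im2=[cv2.resize(cv2.imread("pics/scene0.png")[a-25:a+25,b-33:b+33],None,fx=6,fy=6,interpolation=cv2.INTER_CUBIC) for b,a in((350,270),(328,185),(242,160))]
cv2.imwrite("pics/crop1.png",cv2.resize(np.vstack([np.hstack(im),np.hstack(im2)]),None,fx=.67,fy=.67))
E
```

```text
top round [ 0.5899 -0.2834] 108.1832046508789
top square [ 0.4975 -0.0656] ((98.7419204711914, 98.35318756103516), 38.46183395385742)
top tri [0.5999 0.1376] [127.8635 126.9869 127.1879]
top bat [0.4947 0.3099] 130.88522338867188
scene round [ 0.5938 -0.282 ] 108.63029479980469
scene square [ 0.5019 -0.0655] ((98.51585388183594, 98.15238952636719), 38.594459533691406)
scene tri [0.6027 0.1368] [126.9235 126.4873 126.2022]
scene bat [0.501  0.3118] 133.76116943359375
sqv [[0.6018 0.1363]]
triv [[ 0.5851 -0.2867]]
rndv [[ 0.4904 -0.0667]]
sqv [[0.6102 0.141 ]]
triv [[ 0.5927 -0.2812]]
rndv [[ 0.5003 -0.0629]]
```

View pics/crop1.png

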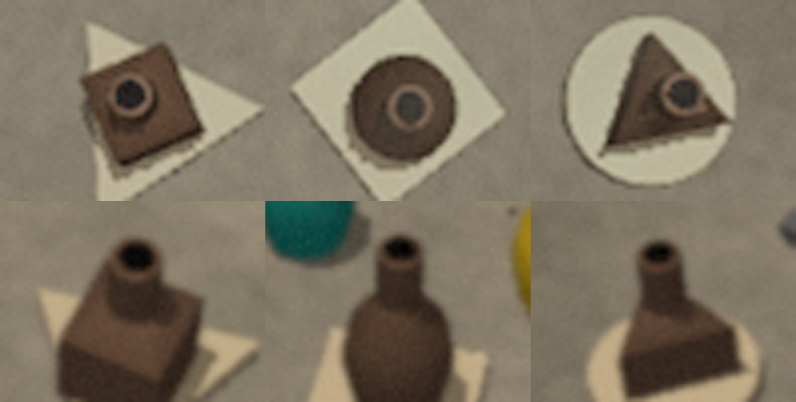

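View pics/wrist0.png

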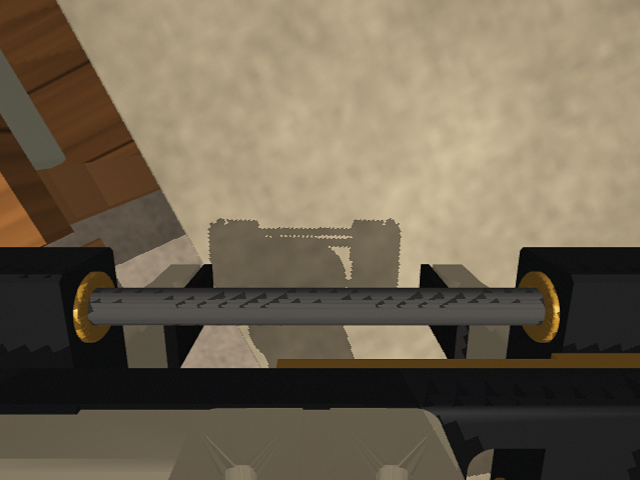

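The crops show the necks clearly: mouths at about (260,226), (345,274) and (435,236) in the top view. The wrist view is clear only above row 240, and it looks towards tool +x. The two fixed cameras disagree by about 4 mm in x, so I'll refine with the wrist camera.

```bash
python3 - <<'E'
from h import *
s=get_state();p=camera_params("wrist");o,d=ray(p,[(316,130),(316,20),(316,235)])
r=R.from_euler("xyz",s["ee_rot"])
print("cam in tool",r.inv().apply(o-s["eef_pos"]))
for z in (.07,.012):
    h=0.30-s["eef_pos"][2]
    X=(o+[0,0,h])+d*((z-o[2]-h)/d[:,2])[:,None]
    print(z,r.inv().apply(X-s["eef_pos"]-[0,0,h]))
print(delta([.60-.12,.14+.05,.30]), delta([.60,.137,.25]))
E
```

```text
cam in tool [ 0.0648  0.0002 -0.158 ]
0.07 [[ 0.0631  0.0003  0.23  ]
 [ 0.1585  0.0003  0.23  ]
 [-0.0404  0.0003  0.23  ]]
0.012 [[ 0.0628  0.0003  0.288 ]
 [ 0.1725  0.0003  0.288 ]
 [-0.0562  0.0003  0.288 ]]
[35.7939 30.2661 -7.3736] [48.9107 30.1022 -2.3723]
```

```bash
cat > vs.py <<'E'
import sys
from h import *
# usage: vs.py tag ; saves wrist picture + camera
s=get_state();p=camera_params("wrist");im=grab_frame("wrist")
cv2.imwrite(f"pics/{sys.argv[1]}.png",im);np.save(f"pics/{sys.argv[1]}.npy",p,allow_pickle=True)
print(s["t"],s["eef_pos"],s["ee_rot"],s["width"])
E
python3 -c "
from h import *
print(delta([.543,.164,.30]))"
```

```text
[42.6048 30.0174 -7.3731]
```

```bash
python3 -m creep '[[[8.76,2,1.4,-1.5,0,0,0],[8.76,5,3.5,-3,0,0,0],[8.76,9,6.3,-5,0,0,0],[8.76,13,9.2,-7,0,0,0],[8.76,17,12,-7.4,0,0,0],[8.76,21,14.8,-7.4,0,0,0],[8.76,25,17.6,-7.4,0,0,0],[8.76,29,20.4,-7.4,0,0,0],[8.76,33,23.2,-7.4,0,0,0],[8.76,37,26,-7.4,0,0,0],[8.76,40,28.2,-7.4,0,0,0],[8.76,42,29.6,-7.4,0,0,0],[8.76,42.6,30,-7.4,0,0,0],[8.76,42.6,30,-7.4,0,0,0],[8.76,42.6,30,-7.4,0,0,0]]]' 20 && python3 vs.py w1
```

```text
t: 2.02
eef_pos: [0.5428, 0.1649, 0.3008]
ee_rot: [-3.141, -0.0, -0.427]
force: [-0.4, -0.2, -0.8]
width: 0.0877
gripper_force: 0.0
2.025 [0.5428 0.1649 0.3008] [-3.1413 -0.0001 -0.4273] 0.08767288128769889
```

View pics/w1.png

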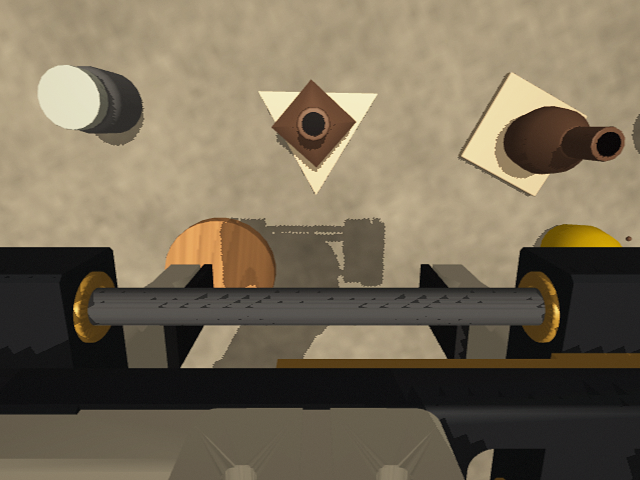

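The wrist view shows the square vase's mouth at (313,123) on the triangular setter (corners 259,92 / 377,94 / 316,193). The round vase's mouth is at (608,144), and part of the bat shows at (220,250).

```bash
cat >> h.py <<'E'
def load(tag): return cv2.imread(f"pics/{tag}.png"),np.load(f"pics/{tag}.npy",allow_pickle=True).item()
def _cont(m,roi,amin):
    z=np.zeros_like(m);x0,y0,x1,y1=roi;z[y0:y1,x0:x1]=m[y0:y1,x0:x1]
    cs,_=cv2.findContours(z,cv2.RETR_EXTERNAL,cv2.CHAIN_APPROX_NONE)
    return [c for c in cs if cv2.contourArea(c)>amin]
def setter(tag,roi,kind,z=.012,lo=(12,15,165),hi=(40,140,255)):
    im,p=load(tag); hsv=cv2.cvtColor(im,cv2.COLOR_BGR2HSV)
    c=np.vstack([c[:,0] for c in _cont(cv2.inRange(hsv,lo,hi),roi,30)])
    return fit(kind,plane(p,c,z))
def mouth(tag,roi,z):
    im,p=load(tag); m=cv2.inRange(im,(0,0,0),(38,38,38))
    c=max(_cont(m,roi,20),key=cv2.contourArea)[:,0]
    M=cv2.moments(c); uv=(M["m10"]/M["m00"],M["m01"]/M["m00"])
    return plane(p,uv,z)[0],uv,fit("circle",plane(p,c,z))
E
python3 - <<'E'
from h import *
print("tri",setter("w1",(245,80,390,205),"tri"))
print("sq",setter("w1",(450,60,605,205),"square"))
print("sqv",mouth("w1",(290,100,336,146),.122))
print("rv",mouth("w1",(585,120,630,165),.137))
print("bat",setter("w1",(160,210,290,262),"circle",.02,(5,70,80),(25,255,255)))
E
```

```text
tri (array([0.5961, 0.1133], dtype=float32), array([398.4802, 306.4926, 268.3747], dtype=float32))
sq (array([ 0.4973, -0.0735]), ((189.24197387695312, 153.89585876464844), 65.50064849853516))
sqv (array([0.6026, 0.1419]), (311.0267639902676, 129.31386861313868), (array([0.6061, 0.1384]), 18.127988815307617))
rv (array([ 0.4944, -0.0689]), (608.334928229665, 143.59489633173843), (array([ 0.4942, -0.0688]), 19.080669403076172))
bat (array([0.5269, 0.2857]), 151.46519470214844)
```

```bash
python3 - <<'E'
from h import *
im,p=load("w1");h=cv2.cvtColor(im,cv2.COLOR_BGR2HSV)
for n,(u,v) in dict(cream=(275,100),cream2=(510,90),cream3=(520,185),bench=(400,150),bench2=(230,60),bench3=(560,60),hole=(313,123),ring=(300,112),body=(313,150),hole2=(608,144),wood=(190,250),woodsh=(250,250)).items(): print(n,h[v-1:v+2,u-1:u+2].reshape(-1,3).mean(0),im[v,u])
E
```

```text
cream [ 24.2222  51.2222 244.    ] [195 235 244]
cream2 [ 22.1111  70.1111 239.5556] [172 222 239]
cream3 [ 21.5556  74.6667 237.    ] [167 216 236]
bench [ 19.1111  67.     167.6667] [124 152 168]
bench2 [ 19.7778  68.5556 165.4444] [122 151 166]
bench3 [ 19.4444  67.3333 173.5556] [128 157 174]
hole [12.     49.1111 39.8889] [30 35 39]
ring [ 11.7778 133.     104.2222] [42 63 93]
body [ 11.5556 132.7778 101.7778] [ 49  71 103]
hole2 [58.5556 80.2222 10.2222] [ 9  8 10]
wood [ 16.     148.1111 231.1111] [ 96 169 231]
woodsh [ 14.     157.4444 142.1111] [ 54  94 140]
```

```bash
sed -i 's/lo=(12,15,165)/lo=(12,15,208)/; s/(38,38,38)/(62,62,62)/' h.py; python3 - <<'E'
from h import *
print("tri",setter("w1",(245,80,390,205),"tri"))
print("sq",setter("w1",(450,60,605,205),"square"))
print("sqv",mouth("w1",(290,100,336,146),.122))
print("rv",mouth("w1",(585,120,630,165),.137))
print("bat",setter("w1",(160,210,290,262),"circle",.02,(5,100,80),(25,255,255)))
E
```

```text
tri (array([0.6017, 0.1366], dtype=float32), array([128.8739, 128.77  , 128.8774], dtype=float32))
sq (array([ 0.4996, -0.0663]), ((98.9595947265625, 98.52123260498047), 38.331565856933594))
sqv (array([0.6061, 0.1385]), (312.98298429319374, 123.58246073298429), (array([0.6058, 0.1385]), 19.090900421142578))
rv (array([ 0.4942, -0.0689]), (608.3882532418, 143.80739893211287), (array([ 0.4941, -0.0687]), 19.69039535522461))
bat (array([0.517 , 0.3014]), 125.7276382446289)
```

```bash
python3 -c "
from h import *
print(delta([.606,.1385,.088]))"
```

```text
[ 6.8446 -0.1954 21.2741]
```

```bash
python3 -m creep '[[[8.76,2,-0.1,0,0,0,0],[8.76,4.5,-0.2,1,0,0,0],[8.76,6.4,-0.2,4,0,0,0],[8.76,6.8,-0.2,7,0,0,0],[8.76,6.8,-0.2,10,0,0,0],[8.76,6.8,-0.2,13,0,0,0],[8.76,6.8,-0.2,16,0,0,0],[8.76,6.8,-0.2,18.5,0,0,0],[8.76,6.8,-0.2,20.5,0,0,0],[8.76,6.8,-0.2,21.3,0,0,0],[8.76,6.8,-0.2,21.3,0,0,0],[8.76,6.8,-0.2,21.3,0,0,0]]]' 20 && python3 -m creep '[[[4,0,0,0,0,0,0],[3.2,0,0,0,0,0,0],[2.4,0,0,0,0,0,0],[2,0,0,0,0,0,0],[2,0,0,0,0,0,0],[2,0,0,0,0,0,0],[2,0,0,0,0,0,0],[2,0,0,0,0,0,0]]]' 20
```

```text
t: 3.58
eef_pos: [0.6066, 0.1383, 0.0884]
ee_rot: [-3.141, -0.001, -0.427]
force: [-0.0, -0.1, 0.5]
width: 0.0878
gripper_force: 0.0
t: 4.58
eef_pos: [0.6059, 0.1381, 0.0874]
ee_rot: [3.142, 0.0, -0.428]
force: [-0.5, 0.3, -1.3]
width: 0.0278
gripper_force: 20.0
```

```bash
python3 -m creep '[[[2,0,0,-0.5,0,0,0],[2,0,0,-1.5,0,0,0],[2,0,0,-3,0,0,0],[2,0,0,-5,0,0,0],[2,0,0,-7.5,0,0,0],[2,0,0,-10,0,0,0],[2,0,0,-12.5,0,0,0],[2,0,0,-14.5,0,0,0],[2,-0.7,-0.5,-15.5,0,0,0],[2,-2.2,-1.5,-16,0,0,0],[2,-4.5,-3,-16,0,0,0],[2,-7,-4.6,-16,0,0,0],[2,-9.5,-6.2,-16,0,0,0],[2,-12,-7.8,-16,0,0,0],[2,-14.3,-9.3,-16,0,0,0],[2,-16,-10.5,-16,0,0,0],[2,-16.9,-11,-16,0,0,0],[2,-17.1,-11.2,-16,0,0,0],[2,-17.1,-11.2,-16,0,0,0],[2,-17.1,-11.2,-16,0,0,0]]]' 20 && python3 - <<'E'
from h import *
cv2.imwrite("pics/t1.png",grab_frame("top"));np.save("pics/t1.npy",camera_params("top"),allow_pickle=True)
print(get_state()["eef_pos"],delta([.497,.3105,.0975]))
E
```

```text
t: 7.08
eef_pos: [0.4971, 0.3103, 0.2475]
ee_rot: [3.141, 0.0, -0.429]
force: [0.4, 0.2, -2.0]
width: 0.0274
gripper_force: 20.0
[0.4971 0.3103 0.2475] [-0.0152 -0.0129 15.0021]
```

```bash
python3 -m creep '[[[2,0,0,1,0,0,0],[2,0,0,3,0,0,0],[2,0,0,5.5,0,0,0],[2,0,0,8,0,0,0],[2,0,0,10.5,0,0,0],[2,0,0,12.5,0,0,0],[2,0,0,13.8,0,0,0],[2,0,0,14.4,0,0,0],[2,0,0,14.7,0,0,0],[2,0,0,14.8,0,0,0],[2,0,0,14.9,0,0,0],[2,0,0,15,0,0,0],[2,0,0,15.05,0,0,0],[2,0,0,15.1,0,0,0],[2,0,0,15.1,0,0,0]]]' 20
```

```text
t: 9.0
eef_pos: [0.4968, 0.3109, 0.0965]
ee_rot: [3.142, 0.0, -0.428]
force: [0.9, 1.1, -2.5]
width: 0.0276
gripper_force: 20.0
```

```bash
python3 -m creep '[[[2,0,0,0.05,0,0,0],[2,0,0,0.1,0,0,0],[2,0,0,0.15,0,0,0],[2,0,0,0.15,0,0,0]]]'; python3 -m creep '[[[2,0,0,0.05,0,0,0],[2,0,0,0.05,0,0,0]]]'
```

```text
t: 9.5
eef_pos: [0.4969, 0.311, 0.0954]
ee_rot: [-3.141, -0.0, -0.428]
force: [-0.7, -0.6, 1.1]
width: 0.0278
gripper_force: 20.0
t: 9.75
eef_pos: [0.497, 0.3111, 0.0953]
ee_rot: [-3.141, -0.0, -0.427]
force: [-3.1, -0.0, 5.9]
width: 0.0276
gripper_force: 20.0
```

```bash
python3 -m creep '[[[3,0,0,0,0,0,0],[4,0,0,0,0,0,0],[6,0,0,0,0,0,0],[8.76,0,0,0,0,0,0],[8.76,0,0,0,0,0,0],[8.76,0,0,-1,0,0,0],[8.76,0,0,-3,0,0,0],[8.76,0,0,-6,0,0,0],[8.76,0,0,-10,0,0,0],[8.76,0,0,-14,0,0,0],[8.76,0,0,-18,0,0,0],[8.76,0,0,-20,0,0,0],[8.76,0,0,-20.5,0,0,0]]]' && python3 -m creep '[[[8.76,1,2,0,0,0,0],[8.76,3,6,0,0,0,0],[8.76,5.5,10.5,0,0,0,0],[8.76,8,15,0,0,0,0],[8.76,10.5,19.5,0,0,0,0],[8.76,13,24,0,0,0,0],[8.76,15.5,28.5,0,0,0,0],[8.76,18,33,0,0,0,0],[8.76,20,37.5,0,0,0,0],[8.76,22,42,0,0,0,0],[8.76,24.5,46,0,0,0,0],[8.76,26,49,0,0,0,0],[8.76,26.7,50.3,0,0,0,0],[8.76,26.7,50.3,0,0,0,0],[8.76,26.7,50.3,0,0,0,0],[8.76,26.7,50.3,0,0,0,0]]]' && python3 vs.py w2
```

```text
t: 11.38
eef_pos: [0.4971, 0.3112, 0.3017]
ee_rot: [-3.138, -0.001, -0.428]
force: [-0.4, -0.0, 0.1]
width: 0.0878
gripper_force: 0.0
t: 13.38
eef_pos: [0.531, -0.2567, 0.2997]
ee_rot: [-3.141, -0.0, -0.427]
force: [0.0, 0.5, 0.8]
width: 0.0879
gripper_force: 0.0
13.375 [ 0.531  -0.2567  0.2997] [-3.1414 -0.0002 -0.4266] 0.08786445083320191
```

View pics/w2.png

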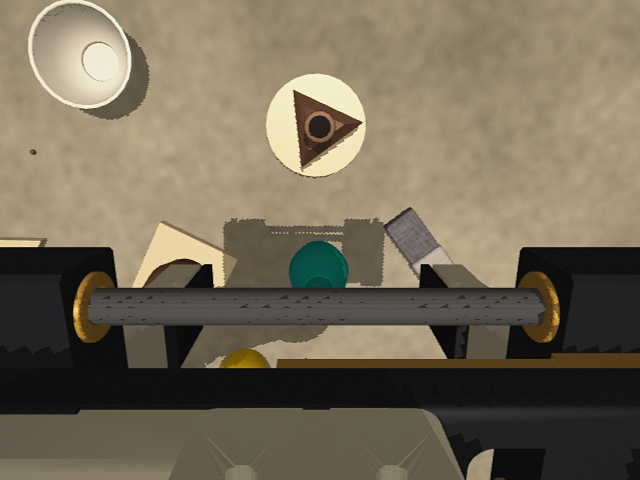

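The triangular vase's mouth is at (319,126) on the round setter, which is centred at about (316,125). The bowl (80,55) and brush head (410,235) are clear of it.

```bash
python3 - <<'E'
from h import *
print("rnd",setter("w2",(255,65,377,190),"circle"))
m=mouth("w2",(300,105,342,148),.107);print("tv",m)
print(delta([*m[0],.012+.080-.0188]))
E
```

```text
rnd (array([ 0.5921, -0.2841]), 109.04544067382812)
tv (array([ 0.5901, -0.2867]), (319.0819990295972, 126.52110625909752), (array([ 0.59  , -0.2867]), 18.85489845275879))
[ 6.6051  0.2943 22.6616]
```

```bash
python3 -m creep '[[[8.76,2,0.1,0,0,0,0],[8.76,4.5,0.3,1,0,0,0],[8.76,6.2,0.3,4,0,0,0],[8.76,6.6,0.3,7,0,0,0],[8.76,6.6,0.3,10,0,0,0],[8.76,6.6,0.3,13,0,0,0],[8.76,6.6,0.3,16,0,0,0],[8.76,6.6,0.3,19,0,0,0],[8.76,6.6,0.3,21.5,0,0,0],[8.76,6.6,0.3,22.7,0,0,0],[8.76,6.6,0.3,22.7,0,0,0],[8.76,6.6,0.3,22.7,0,0,0]]]' 20 && python3 -m creep '[[[4,0,0,0,0,0,0],[3.2,0,0,0,0,0,0],[2.4,0,0,0,0,0,0],[2,0,0,0,0,0,0],[2,0,0,0,0,0,0],[2,0,0,0,0,0,0],[2,0,0,0,0,0,0],[2,0,0,0,0,0,0]]]' 20
```

```text
t: 14.92
eef_pos: [0.5907, -0.2877, 0.0738]
ee_rot: [-3.141, -0.002, -0.427]
force: [-0.1, -0.2, 0.4]
width: 0.0877
gripper_force: 0.0
t: 15.92
eef_pos: [0.5899, -0.2875, 0.0725]
ee_rot: [-3.141, 0.0, -0.428]
force: [-0.8, -0.1, -0.8]
width: 0.0278
gripper_force: 20.0
```

```bash
python3 -m creep '[[[2,0,0,-0.5,0,0,0],[2,0,0,-1.5,0,0,0],[2,0,0,-3,0,0,0],[2,0,0,-5,0,0,0],[2,0,0,-7.5,0,0,0],[2,0,0,-10,0,0,0],[2,0,0,-12.5,0,0,0],[2,0,0,-15,0,0,0],[2,0,0,-16.5,0,0,0],[2,0,0,-17,0,0,0],[2,0,0,-17,0,0,0]]]' && python3 -m creep '[[[2,-0.4,-1,0,0,0,0],[2,-1.2,-2.8,0,0,0,-0.02],[2,-2.3,-5.4,0,0,0,-0.06],[2,-3.5,-8.4,0,0,0,-0.1],[2,-4.8,-11.4,0,0,0,-0.14],[2,-6.1,-14.4,0,0,0,-0.18],[2,-7.3,-17.4,0,0,0,-0.22],[2,-8.6,-20.4,0,0,0,-0.26],[2,-9.9,-23.4,0,0,0,-0.3],[2,-11.2,-26.4,0,0,0,-0.34],[2,-12.4,-29.4,0,0,0,-0.38],[2,-13.7,-32.4,0,0,0,-0.4],[2,-15,-35.4,0,0,0,-0.42],[2,-16,-37.7,0,0,0,-0.42],[2,-16.4,-38.7,0,0,0,-0.42],[2,-16.5,-39,0,0,0,-0.42],[2,-16.5,-39,0,0,0,-0.42],[2,-16.5,-39,0,0,0,-0.42]]]' && python3 -c "
from h import *
print(delta([.6015,.136,.0725]))"
```

```text
t: 17.3
eef_pos: [0.5896, -0.2875, 0.2423]
ee_rot: [-3.141, 0.0, -0.428]
force: [0.7, -0.9, -3.1]
width: 0.028
gripper_force: 20.0
t: 19.55
eef_pos: [0.6015, 0.1349, 0.2426]
ee_rot: [3.141, 0.0, -0.009]
force: [0.5, 0.4, -2.8]
width: 0.0277
gripper_force: 20.0
[ 0.0032 -0.1077 17.0117]
```

```bash
python3 -m creep '[[[2,0,-0.05,1,0,0,0],[2,0,-0.1,3,0,0,0],[2,0,-0.1,5.5,0,0,0],[2,0,-0.1,8,0,0,0],[2,0,-0.1,10.5,0,0,0],[2,0,-0.1,13,0,0,0],[2,0,-0.1,15,0,0,0],[2,0,-0.1,16.1,0,0,0],[2,0,-0.1,16.5,0,0,0],[2,0,-0.1,16.7,0,0,0],[2,0,-0.1,16.8,0,0,0],[2,0,-0.1,16.9,0,0,0],[2,0,-0.1,16.95,0,0,0],[2,0,-0.1,17,0,0,0],[2,0,-0.1,17,0,0,0]]]'; python3 -m creep '[[[2,0,0,0.05,0,0,0],[2,0,0,0.05,0,0,0]]]'
```

```text
t: 21.42
eef_pos: [0.6015, 0.1366, 0.0726]
ee_rot: [3.142, 0.0, -0.008]
force: [1.3, 0.1, -3.3]
width: 0.0273
gripper_force: 20.0
t: 21.68
eef_pos: [0.6017, 0.1368, 0.0724]
ee_rot: [-3.141, -0.0, -0.008]
force: [-0.5, -0.3, 0.2]
width: 0.0278
gripper_force: 20.0
```

```bash
python3 -m creep '[[[2,0,0,0.05,0,0,0],[2,0,0,0.05,0,0,0],[3,0,0,0.05,0,0,0],[4,0,0,0.05,0,0,0],[6,0,0,0,0,0,0],[8.76,0,0,0,0,0,0],[8.76,0,0,0,0,0,0],[8.76,0,0,-1,0,0,0],[8.76,0,0,-3,0,0,0],[8.76,0,0,-6,0,0,0],[8.76,0,0,-10,0,0,0],[8.76,-1,0,-14,0,0,0],[8.76,-3,0,-18,0,0,0],[8.76,-5,0,-21,0,0,0],[8.76,-6.3,0,-22.6,0,0,0],[8.76,-6.5,0,-22.8,0,0,0],[8.76,-6.5,0,-22.8,0,0,0],[8.76,-6.5,0,-22.8,0,0,0]]]' && python3 vs.py w3
```

```text
t: 23.92
eef_pos: [0.5365, 0.137, 0.2985]
ee_rot: [3.14, 0.002, -0.008]
force: [0.5, 0.2, 0.2]
width: 0.0874
gripper_force: 0.0
23.925 [0.5365 0.137  0.2985] [ 3.1403  0.0022 -0.008 ] 0.0873927835519468
```

View pics/w3.png

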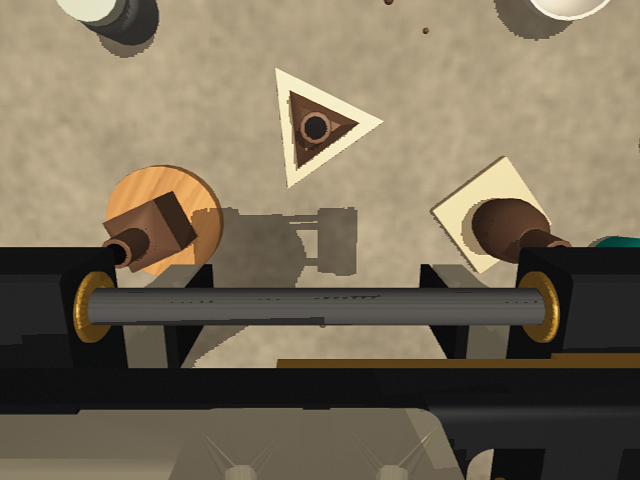

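The triangular vase is nested on its setter, with its mouth at (315,127). The square vase stands on the bat, and the round vase is still on the square setter.

```bash
python3 - <<'E'
from h import *
print("tri",setter("w3",(260,60,395,195),"tri"))
print("tv",mouth("w3",(298,110,333,146),.107))
E
python3 -m creep '[[[8.76,-0.5,1,0,0,0,0],[8.76,-1.5,3,0,0,0,0],[8.76,-3,5.8,0,0,0,0],[8.76,-4.5,8.8,0,0,0,0],[8.76,-6,11.8,0,0,0,0],[8.76,-7.6,14.8,0,0,0,0],[8.76,-9,17.4,0,0,0,0],[8.76,-10.1,19.6,0,0,0,0],[8.76,-10.6,20.5,0,0,0,0],[8.76,-10.6,20.5,0,0,0,0],[8.76,-10.6,20.5,0,0,0,0]]]' && python3 vs.py w4
```

```text
tri (array([0.6019, 0.1364], dtype=float32), array([129.7473, 129.0912, 128.5686], dtype=float32))
tv (array([0.6013, 0.1368]), (315.0782069623271, 127.46781115879828), (array([0.6014, 0.1368]), 18.908918380737305))
t: 25.35
eef_pos: [0.4291, -0.0668, 0.3001]
ee_rot: [-3.142, -0.0, -0.008]
force: [0.5, -0.1, -0.2]
width: 0.0877
gripper_force: 0.0
25.35 [ 0.4291 -0.0668  0.3001] [-3.1415 -0.0002 -0.0078] 0.08767805362586391
```

View pics/w4.png

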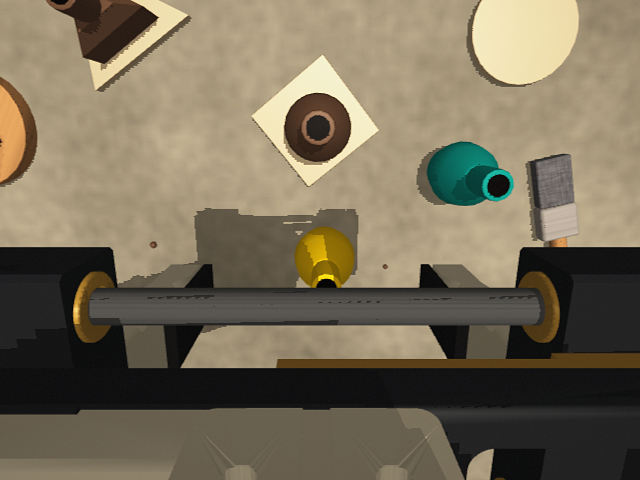

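The round vase's mouth is at (317,127) on the square setter. Yellow (325,258) and teal (465,175) are clear of the gripper.

```bash
python3 - <<'E'
from h import *
print("sq",setter("w4",(245,50,385,192),"square"))
m=mouth("w4",(297,106,340,150),.137);print("rv",m)
print(delta([*m[0],.012+.110-.0188]))
E
```

```text
sq (array([ 0.4996, -0.0664]), ((99.20068359375, 99.51730346679688), 38.32640075683594))
rv (array([ 0.4943, -0.0688]), (317.6184738955823, 127.39558232931726), (array([ 0.4942, -0.0687]), 19.27044105529785))
[ 6.5262  0.1627 19.6752]
```

```bash
python3 -m creep '[[[8.76,2,0.1,0,0,0,0],[8.76,4.5,0.1,0.5,0,0,0],[8.76,6.2,0.1,2,0,0,0],[8.76,6.5,0.1,5,0,0,0],[8.76,6.5,0.1,8,0,0,0],[8.76,6.5,0.1,11,0,0,0],[8.76,6.5,0.1,14,0,0,0],[8.76,6.5,0.1,17,0,0,0],[8.76,6.5,0.1,19,0,0,0],[8.76,6.5,0.1,19.6,0,0,0],[8.76,6.5,0.1,19.6,0,0,0],[8.76,6.5,0.1,19.6,0,0,0]]]' 20 && python3 -m creep '[[[4,0,0,0,0,0,0],[3.2,0,0,0,0,0,0],[2.4,0,0,0,0,0,0],[2,0,0,0,0,0,0],[2,0,0,0,0,0,0],[2,0,0,0,0,0,0],[2,0,0,0,0,0,0],[2,0,0,0,0,0,0]]]' 20
```

```text
t: 26.9
eef_pos: [0.4946, -0.0683, 0.1049]
ee_rot: [-3.141, -0.001, -0.007]
force: [-1.0, -0.7, 0.1]
width: 0.0873
gripper_force: 0.0
t: 27.9
eef_pos: [0.4939, -0.0686, 0.104]
ee_rot: [3.141, 0.0, -0.008]
force: [0.5, -1.2, -0.2]
width: 0.0278
gripper_force: 20.0
```

```bash
python3 -m creep '[[[2,0,0,-0.5,0,0,0],[2,0,0,-1.5,0,0,0],[2,0,0,-3,0,0,0],[2,0,0,-5,0,0,0],[2,0,0,-7.5,0,0,0],[2,0,0,-10,0,0,0],[2,0,0,-12.5,0,0,0],[2,0,0,-15,0,0,0],[2,0,0,-17,0,0,0],[2,0,0,-18,0,0,0],[2,0,0,-18,0,0,0]]]' && python3 -m creep '[[[2,0.4,0.9,0,0,0,0],[2,1.2,2.7,0,0,0,0],[2,2.3,5,0,0,0,0],[2,3.6,7.7,0,0,0,0],[2,4.8,10.4,0,0,0,0],[2,6.1,13.1,0,0,0,0],[2,7.3,15.8,0,0,0,0],[2,8.5,18.3,0,0,0,0],[2,9.4,20.3,0,0,0,0],[2,9.9,21.3,0,0,0,0],[2,10,21.4,0,0,0,0],[2,10,21.4,0,0,0,0],[2,10,21.4,0,0,0,0]]]' && python3 -c "
from h import *
print(delta([.5917,-.2839,.104]))"
```

```text
t: 29.28
eef_pos: [0.494, -0.0684, 0.2848]
ee_rot: [-3.141, -0.001, -0.008]
force: [-0.6, -0.4, -4.1]
width: 0.0278
gripper_force: 20.0
t: 30.9
eef_pos: [0.5922, -0.2826, 0.2845]
ee_rot: [-3.142, -0.001, -0.007]
force: [-0.2, 0.3, -3.1]
width: 0.0279
gripper_force: 20.0
[-0.0551  0.1333 18.0475]
```

```bash
python3 -m creep '[[[2,0,0.05,1,0,0,0],[2,-0.05,0.1,3,0,0,0],[2,-0.05,0.1,5.5,0,0,0],[2,-0.05,0.1,8,0,0,0],[2,-0.05,0.1,10.5,0,0,0],[2,-0.05,0.1,13,0,0,0],[2,-0.05,0.1,15.3,0,0,0],[2,-0.05,0.1,16.7,0,0,0],[2,-0.05,0.1,17.3,0,0,0],[2,-0.05,0.1,17.6,0,0,0],[2,-0.05,0.1,17.8,0,0,0],[2,-0.05,0.1,17.9,0,0,0],[2,-0.05,0.1,17.95,0,0,0],[2,-0.05,0.1,18,0,0,0],[2,-0.05,0.1,18,0,0,0]]]'; python3 -m creep '[[[2,0,0,0.05,0,0,0],[2,0,0,0.05,0,0,0]]]'
```

```text
t: 32.78
eef_pos: [0.5917, -0.2843, 0.1041]
ee_rot: [-3.142, -0.0, -0.008]
force: [0.1, -0.1, -3.0]
width: 0.0274
gripper_force: 20.0
t: 33.02
eef_pos: [0.5919, -0.2844, 0.1041]
ee_rot: [3.141, -0.001, -0.008]
force: [-2.0, 0.6, 1.5]
width: 0.0275
gripper_force: 20.0
```

```bash
python3 -m creep '[[[2,0,0,0.03,0,0,0],[2,0,0,0.03,0,0,0],[3,0,0,0.03,0,0,0],[4,0,0,0,0,0,0],[6,0,0,0,0,0,0],[8.76,0,0,0,0,0,0],[8.76,0,0,0,0,0,0],[8.76,0,0,-1,0,0,0],[8.76,0,0,-3,0,0,0],[8.76,0,0,-6,0,0,0],[8.76,0,0,-10,0,0,0],[8.76,-1,0,-14,0,0,0],[8.76,-3,0,-17,0,0,0],[8.76,-5,0,-19,0,0,0],[8.76,-6.3,0,-19.6,0,0,0],[8.76,-6.5,0,-19.6,0,0,0],[8.76,-6.5,0,-19.6,0,0,0],[8.76,-6.5,0,-19.6,0,0,0]]]' && python3 vs.py w5 && python3 - <<'E'
from h import *
print("rnd",setter("w5",(255,65,380,190),"circle"))
print("rv",mouth("w5",(296,105,340,150),.137))
E
```

```text
t: 35.28
eef_pos: [0.5269, -0.2836, 0.2984]
ee_rot: [-3.141, 0.002, -0.008]
force: [0.5, -0.2, -0.9]
width: 0.0878
gripper_force: 0.0
35.275 [ 0.5269 -0.2836  0.2984] [-3.1412  0.0018 -0.0076] 0.08780959208752437
rnd (array([ 0.5924, -0.2841]), 109.32274627685547)
rv (array([ 0.5922, -0.2842]), (315.9631828978622, 126.96437054631829), (array([ 0.592 , -0.2841]), 19.030555725097656))
```

View pics/w5.png

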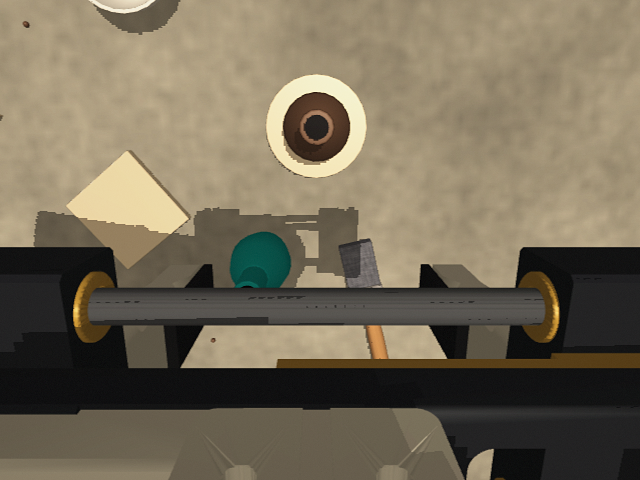

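The round vase is centred on the round setter, with its mouth at (316,127), within 0.3 mm. Next is the square vase on the bat.

```bash
python3 -m creep '[[[8.76,-0.3,-1.5,0,0,0,0],[8.76,-0.8,-5,0,0,0,0],[8.76,-1.6,-9.5,0,0,0,0],[8.76,-2.4,-14,0,0,0,0],[8.76,-3.2,-18.5,0,0,0,0],[8.76,-4,-23,0,0,0,0],[8.76,-4.7,-27.5,0,0,0,0],[8.76,-5.5,-32,0,0,0,0],[8.76,-6.2,-36.5,0,0,0,0],[8.76,-7,-41,0,0,0,0],[8.76,-7.7,-45.5,0,0,0,0],[8.76,-8.5,-50,0,0,0,0],[8.76,-9.2,-54.5,0,0,0,0],[8.76,-9.8,-58,0,0,0,0],[8.76,-10,-59.4,0,0,0,0],[8.76,-10,-59.4,0,0,0,0],[8.76,-10,-59.4,0,0,0,0],[8.76,-10,-59.4,0,0,0,0]]]' && python3 vs.py w6
```

```text
t: 37.58
eef_pos: [0.4315, 0.3101, 0.2998]
ee_rot: [-3.141, -0.0, -0.009]
force: [0.4, 0.1, 0.2]
width: 0.0875
gripper_force: 0.0
37.575 [0.4315 0.3101 0.2998] [-3.1413 -0.0002 -0.0088] 0.0874994489316255
```

View pics/w6.png

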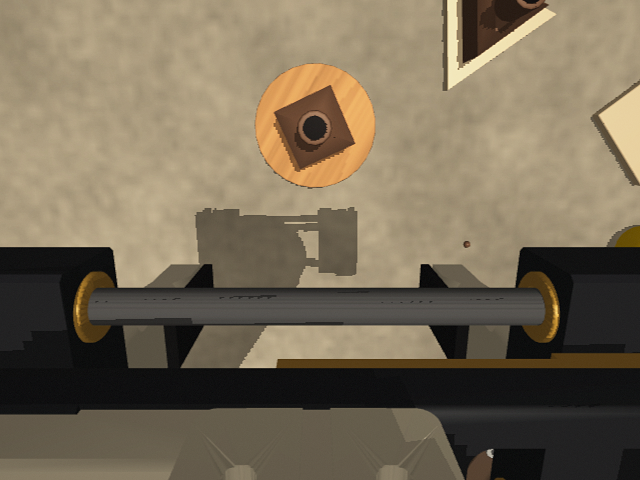

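The square vase is upright on the bat, with its mouth at (314,127). Turning it about 0.29 rad will line it up with the square setter.

```bash
python3 - <<'E'
from h import *
m=mouth("w6",(294,106,336,150),.130);print("sv",m)
print(delta([*m[0],.020+.095-.0188]))
E
```

```text
sv (array([0.4967, 0.3108]), (314.2718527812631, 127.55541614387285), (array([0.4968, 0.3106]), 19.059959411621094))
[ 6.5136 -0.1102 20.3624]
```

```bash
python3 -m creep '[[[8.76,2,-0.1,0,0,0,0],[8.76,4.5,-0.1,0.5,0,0,0],[8.76,6.2,-0.1,2,0,0,0],[8.76,6.5,-0.1,5,0,0,0],[8.76,6.5,-0.1,8,0,0,0],[8.76,6.5,-0.1,11,0,0,0],[8.76,6.5,-0.1,14,0,0,0],[8.76,6.5,-0.1,17,0,0,0],[8.76,6.5,-0.1,19.4,0,0,0],[8.76,6.5,-0.1,20.3,0,0,0],[8.76,6.5,-0.1,20.3,0,0,0],[8.76,6.5,-0.1,20.3,0,0,0]]]' 20 && python3 -m creep '[[[4,0,0,0,0,0,0],[3.2,0,0,0,0,0,0],[2.4,0,0,0,0,0,0],[2,0,0,0,0,0,0],[2,0,0,0,0,0,0],[2,0,0,0,0,0,0],[2,0,0,0,0,0,0],[2,0,0,0,0,0,0]]]' 20
```

```text
t: 39.12
eef_pos: [0.497, 0.3119, 0.0974]
ee_rot: [-3.141, -0.001, -0.008]
force: [-0.9, -0.6, 0.3]
width: 0.0875
gripper_force: 0.0
t: 40.12
eef_pos: [0.4963, 0.3114, 0.0965]
ee_rot: [3.141, 0.0, -0.008]
force: [-0.3, -0.4, -0.6]
width: 0.0277
gripper_force: 20.0
```

```bash
python3 -m creep '[[[2,0,0,-0.5,0,0,0],[2,0,0,-1.5,0,0,0],[2,0,0,-3,0,0,0],[2,0,0,-5,0,0,0],[2,0,0,-7.5,0,0,0],[2,0,0,-10,0,0,0],[2,0,0,-12.5,0,0,0],[2,0,0,-15,0,0,0],[2,0,0,-16.5,0,0,0],[2,0,0,-17,0,0,0],[2,0,0,-17,0,0,0]]]' && python3 -m creep '[[[2,0,1,0,0,0,0],[2,0.1,3,0,0,0,-0.02],[2,0.1,5.7,0,0,0,-0.05],[2,0.2,8.7,0,0,0,-0.08],[2,0.2,11.7,0,0,0,-0.11],[2,0.2,14.7,0,0,0,-0.14],[2,0.3,17.7,0,0,0,-0.17],[2,0.3,20.7,0,0,0,-0.2],[2,0.4,23.7,0,0,0,-0.23],[2,0.4,26.7,0,0,0,-0.26],[2,0.5,29.7,0,0,0,-0.28],[2,0.5,32.7,0,0,0,-0.29],[2,0.6,35.3,0,0,0,-0.29],[2,0.6,37,0,0,0,-0.29],[2,0.6,37.6,0,0,0,-0.29],[2,0.6,37.7,0,0,0,-0.29],[2,0.6,37.7,0,0,0,-0.29],[2,0.6,37.7,0,0,0,-0.29]]]' && python3 -c "
from h import *
print(delta([.4992,-.0659,.0885]))"
```

```text
t: 41.5
eef_pos: [0.4962, 0.3114, 0.2663]
ee_rot: [3.142, 0.0, -0.008]
force: [0.5, 0.3, -2.5]
width: 0.0277
gripper_force: 20.0
t: 43.75
eef_pos: [0.4995, -0.065, 0.2666]
ee_rot: [-3.142, -0.0, 0.283]
force: [-0.3, 0.5, -3.2]
width: 0.0278
gripper_force: 20.0
[-0.0532  0.0795 17.8051]
```

```bash
python3 -m creep '[[[2,0,0,1,0,0,0],[2,0,0,3,0,0,0],[2,0,0,5.5,0,0,0],[2,0,0,8,0,0,0],[2,0,0,10.5,0,0,0],[2,0,0,13,0,0,0],[2,0,0,15.2,0,0,0],[2,0,0,16.5,0,0,0],[2,0,0,17.1,0,0,0],[2,0,0,17.4,0,0,0],[2,0,0,17.6,0,0,0],[2,0,0,17.7,0,0,0],[2,0,0,17.75,0,0,0],[2,0,0,17.8,0,0,0],[2,0,0,17.8,0,0,0]]]'; python3 -m creep '[[[2,0,0,0.05,0,0,0],[2,0,0,0.05,0,0,0]]]'
```

```text
t: 45.62
eef_pos: [0.4995, -0.0655, 0.0886]
ee_rot: [3.142, -0.0, 0.282]
force: [-0.2, -0.2, -2.3]
width: 0.0275
gripper_force: 20.0
t: 45.88
eef_pos: [0.4997, -0.0656, 0.0884]
ee_rot: [3.141, -0.0, 0.282]
force: [-1.2, -0.6, 2.6]
width: 0.0278
gripper_force: 20.0
```

```bash
python3 -m creep '[[[2,0,0,0.03,0,0,0],[2,0,0,0.03,0,0,0],[3,0,0,0.03,0,0,0],[4,0,0,0,0,0,0],[6,0,0,0,0,0,0],[8.76,0,0,0,0,0,0],[8.76,0,0,0,0,0,0],[8.76,0,0,-1,0,0,0],[8.76,0,0,-3,0,0,0],[8.76,0,0,-6,0,0,0],[8.76,0,0,-10,0,0,0],[8.76,-1,0,-14,0,0,0],[8.76,-3,0,-18,0,0,0],[8.76,-5,0,-20.5,0,0,0],[8.76,-6.3,0,-21.2,0,0,0],[8.76,-6.5,0,-21.2,0,0,0],[8.76,-6.5,0,-21.2,0,0,0],[8.76,-6.5,0,-21.2,0,0,0]]]' && python3 vs.py w7 && python3 - <<'E'
from h import *
print("sq",setter("w7",(250,60,385,195),"square"))
print("sv",mouth("w7",(294,106,338,150),.122))
cv2.imwrite("pics/s2.png",grab_frame("scene"))
E
```

```text
t: 48.12
eef_pos: [0.4371, -0.0836, 0.299]
ee_rot: [-3.141, 0.002, 0.282]
force: [1.3, 0.6, -0.3]
width: 0.0875
gripper_force: 0.0
48.125 [ 0.4371 -0.0836  0.299 ] [-3.1414  0.002   0.2822] 0.08747481846853265
sq (array([ 0.4995, -0.0665]), ((99.29249572753906, 99.84001159667969), 38.32038497924805))
sv (array([ 0.4999, -0.0656]), (316.20899470899474, 126.81393298059965), (array([ 0.4999, -0.0656]), 18.796232223510742))
```

View pics/w7.png

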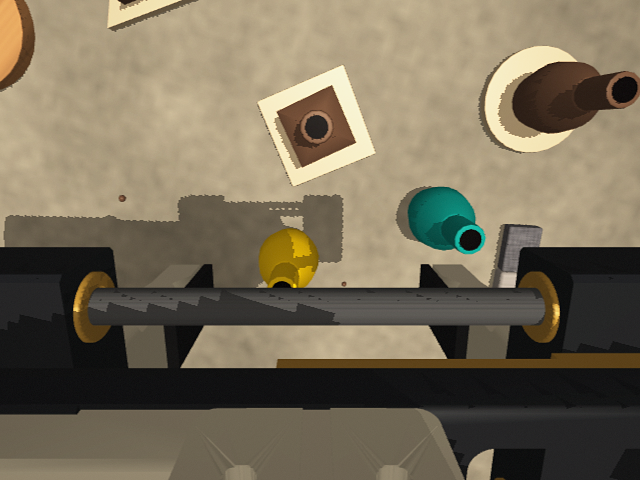

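View pics/s2.png

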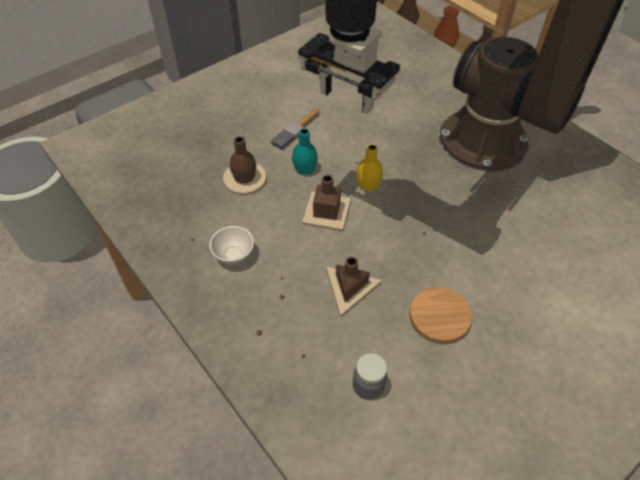

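The square vase is centred on its setter to about 1 mm, with its mouth at (316,127). The scene view shows all three vases upright on their own setters, the bat empty, and nothing else moved. The gripper is clear, so I'll hand the job in.

```bash
python3 -c "
from station import job_done
print(job_done())"
```

```text
the job is handed in; nothing more can be done
None
```

All three vases stand upright on the setters of their own shape, centred to about 1 mm by the wrist camera, and the job was handed in at about 48 s with nothing else seen to have moved.

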